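Clamp a biscuit tile in the decorating jig with the click-stop knob

TASK

A plain biscuit tile lies part-way into the clamping jig. Slide it along its rails, gently because biscuit is brittle, until it is fully home against the end stop; then swing the clamp arm round over the tile right up to its stop pin, and turn the black knob clockwise until its torque limiter slips and clicks. Stop at the first click, or the second at the latest (never a third), let go, and leave the tile clamped there and the things around the jig undisturbed.

Things in the scene. Friction and masses are not known exactly. Their poses are not given: they have to be found in the camera images.
- jig: Fixed jig: plywood bed, top 15 mm above the bench, x -124 to +150, y -131 to +83 mm, with two aluminium rails (inner faces x = -103 and +103 mm) and an end stop, all 7 mm high. Origin: on the bench, under the centre of a tile that is home. x across the rails, y along them away from the stop, z up.
- stop_face (a point): Middle of the upright face of the end stop that the tile must meet, 18 mm above the bench: x = 0, y = -101 mm in the jig's frame. The stop is 20 mm thick; axes as the jig's.
- tile: Loose plain off-white biscuit tile 202 x 202 x 9 mm, 0.5 to 0.8 kg, flat on the bed between the rails (2 mm play a side), sides parallel to the jig's axes, 25 to 50 mm short of the stop. Origin: centre of underside; at home it is at x 0, y 0, z 15 mm of the jig. A push of over 25 N by the robot chips it.
- tile_edge (a point): Middle of the tile's edge to push on (the one at the jig's +y, open end), at mid-thickness, 101 mm from the tile's centre. It always overhangs the bed by 18 mm or more, so fingertips can go down beside it, below the tile's underside. The tile slides along the jig's -y at about 2 to 6 N; at the stop the force climbs sharply.
- clamp_arm: Swing arm: aluminium bar 24 mm wide, top 56 mm above the bench (pivot bolt 64 mm). Origin on its vertical hinge axis, at x = +128, y = -65 mm of the jig, 43 mm up; the bar runs 95 mm along its own -x to the knob's axis. Home, at the stop pin, its axes are the jig's (0.06 rad counts); it starts 0.85 to 1.35 rad anticlockwise, clear of the tile. Stiff hinge (4 N at the knob), stays put.
- knob_top (a point): Centre of the knob's top face, on its axis, at the arm's free end, always 94 mm above the bench. Black fluted knob, 42 mm across, 64 to 94 mm above the bench; grip it at any yaw with 20 N or more, fingertips no lower than 60 mm. Clockwise from above lowers a cork-faced foot, 20 mm across, 16 mm a turn on to the tile (1 to 7 mm below at the start); the knob does not sink.
- clamp_sleeve: Steel collar, 23 mm across, under the knob; origin on the knob's axis 57 mm up. It turns with the knob (0.08 to 0.15 N m felt); after 0.5 to 2.8 rad the foot meets the tile, in 0.3 to 1 rad more it climbs to 0.16 to 0.3 N m, then a 12-tooth ratchet slips and for 0.1 to 0.3 rad it falls below 0.07: the click. The next come 0.5 to 1.3 rad apart. The foot then holds with 20 to 90 N, also when let go.
- knob_pip (a point): Small steel pip on the knob's top, 15.5 mm from its axis. Until the ratchet slips it points along the collar's x axis (within 0.1 rad); after 1 click 0.27 to 0.66 rad clockwise of it, after 2 clicks 0.77 to 1.18. When the torque has just broken down it may stand on the crest, at 0.1; 0.12 rad more clears it. Turned back, the ratchet does not slip: it loosens the foot.
- pot_one: Bystander, to be left alone: pigment pot with black lid, 60 mm across, 62 mm tall; origin under its centre.
- pot_two: Bystander, to be left alone: pigment pot with blue lid, 64 mm across, 70 mm tall; origin under its centre.
- tape: Bystander, to be left alone: roll of masking tape lying flat, 98 mm across, 25 mm tall; origin under its centre.

How it is judged:
On the way, in this order (a step that is already met when the one before it is completed fails the run):
1. the tile is home against the end stop (y of tile in the frame of jig below 0.0015 m and z of tile in the frame of jig below 0.018 m), for 0.2 s.
2. the arm is over the tile at its pin, and the knob has clicked with the foot pressing on the tile (all of step 1 and angle between the x axis of clamp_arm and the x axis of jig, either way round below 0.06 rad and y of knob_pip in the frame of clamp_sleeve below -0.0037 m and contact force between clamp_arm and tile above 15 N), for 0.2 s.
At the end, for the whole second after the job is handed in: Tile flat in the jig within 1.5 mm of the end stop; clamp arm within 0.06 rad of its stop pin; knob clicked once or twice (pip 0.24 to 1.28 rad clockwise of the collar's x axis); foot pressing on the tile with over 15 N; pots and tape within 20 mm of where they were (all of step 2 and distance of each of pot_one, pot_two, tape from where it was at the start of the episode below 0.02 m); the robot touches nothing.
It fails at once if the knob clicks a third time (x of knob_pip in the frame of clamp_sleeve below 0.0044 m).
It fails at once if the robot pushes on the brittle tile with more than 25 N (contact force between any of the fingers, the arm and tile above 25 N).
It fails at once if a pot or the tape is moved by more than 20 mm (distance of any of pot_one, pot_two, tape from where it was at the start of the episode above 0.02 m).
It also fails if it takes over 72 s, if anything falls off the work surface, if the arm or the gripper's body presses on something with over 40 N, if the wrist force passes 120 N, or if a joint passes its speed limit or range.

ROBOT

A 6-joint arm with a two-finger parallel gripper is mounted at the origin on the work surface; the furniture and walls round the work are solid. World frame = base frame: x ahead of the robot, y to its left, z up, the work surface at z = 0. Lengths are in m, angles in rad, forces in N, time in s.
With the tool pointing down it reaches from about 0.35 to 1 m from the base axis. Payload 7.1 kg.
Tool frame: the origin (TCP) lies between the finger pads; the fingertips stand 22 mm ahead of it and the grasp point (between the pads) lies 3 mm ahead of it; z points along the fingers, y is the line along which they close (so a half turn about z gives the same grasp; the last joint's range is limited). The gripper opens to 85 mm and grips with 20 to 120 N. Pads are 22 mm wide; open, the fingers measure 114 mm over their backs; the gripper's body (76 mm by 85 mm) begins 54 mm behind the grasp point. The pads swing forward as they close: fully open they stand 13 mm farther back than shut.
Start: joints at [1.13, 0.423, 1.63, -0, 1.089, -0.019], TCP at [0.256, 0.57, 0.229] pointing down, gripper open.
Joint ranges: [-3, 3], [-0.9, 2.11], [0.09, 2.58], [-1.31, 4.45], [0.11, 2.69], [-2.54, 2.54]. Speed limits (rad/s): [2.39, 2.39, 3.01, 3.14, 3.14, 3.14].

INTERFACE

Orientations are given as a rotation vector (axis times angle).
In Python, from rig import manip gives the robot as it stands. The module is installed in compiled form; this text tells all that it offers. Calls block until the motion is done:
- manip.move_to(position, orientation): joint-space move of the TCP to a pose.
- manip.servo_line(position, orientation=None, rate=0.15): straight line of the TCP; orientation=None keeps the orientation; rate is the mean speed in m/s.
- manip.set_joints(angles): joint-space move.
- manip.command_gripper(opening, f_grip=None): finger opening in m; f_grip is the grip in N (None keeps the last); returns when the fingers have stopped.
- manip.hold(seconds).
- manip.solve_ik(position, orientation): joint angles nearest the present ones, or None.
- manip.camera(name): name is "side" or "top" or "wrist"; returns a dict with "image" (384x512x3 uint8, red, green, blue), "fx", "fy", "cx", "cy" (pixels), "k1" (the pictures are not rectified: a ray, as slopes to the right and down, at radius r is drawn at 1 + k1 r^2 times it, then the intrinsics apply), "cam_to_world" (4x4, takes a point from camera to world coordinates); the wrist camera has in their place "mount" (4x4, takes a point from camera to tool coordinates, whose origin is the TCP and whose axes are the flange's). Camera axes: x right, y down, z forward; pixel columns grow to the right and rows downward; lengths in m; the calibration is good to about 2 mm. A picture is of the moment at which its call begins: read the wrist's pose just before it. There is no depth.
A pose or a line that the arm cannot do raises manip.IKError and nothing moves.
- manip.sign_off(): hands the job in; it is judged then, once.
Readings, each from a call of its own:
- manip.get_time(): time.
- manip.get_joint_positions(): joint angles.
- manip.get_joint_vel(): joint speeds.
- manip.get_tau(): joint torques, N m.
- manip.get_position(): TCP position.
- manip.get_ee_rot(): TCP orientation.
- manip.get_contact_force(): force on the tool from outside, world axes, zero at the start.
- manip.get_torque(): the same for the moment, N m.
- manip.get_width(): finger opening in m.
- manip.get_grip_force(): force on a finger pad.
Only numpy, scipy, OpenCV 4.12 (cv2) and the standard library are available. Lean on these libraries where they do the work, as an engineer would, in place of code of your own. Each camera call takes 0.05 s, during which the arm holds its last target. There are 200 camera calls.

## Working session

There is one attempt and no reset: what is moved stays moved. The work goes in short steps, each a Python script; the robot and the scene stay as the last script left them, time stands still between calls to the robot, and variables do not carry over. Pictures are saved under pics/ and viewed, at most 10 in all, crops included, and the job is handed in when it is done.

```bash
mkdir -p pics; cat > h.py <<'E'
import numpy as np, cv2
from rig import manip as m
from scipy.spatial.transform import Rotation as R
def snap(name,save=None):
    p,r=m.get_position(),m.get_ee_rot()
    c=m.camera(name); im=c["image"]
    if "mount" in c:
        T=np.eye(4);T[:3,:3]=R.from_rotvec(r).as_matrix();T[:3,3]=p
        c["cam_to_world"]=T@c["mount"]
    if save: cv2.imwrite("pics/"+save+".png",cv2.cvtColor(im,cv2.COLOR_RGB2BGR))
    return c
def ray(c,uv):
    K=np.array([[c["fx"],0,c["cx"]],[0,c["fy"],c["cy"]],[0,0,1]],float)
    q=cv2.undistortPoints(np.array(uv,float).reshape(-1,1,2),K,np.array([c["k1"],0,0,0.])).reshape(-1,2)
    T=np.array(c["cam_to_world"]); d=np.c_[q,np.ones(len(q))]@T[:3,:3].T
    return T[:3,3],d
def onplane(c,uv,z):
    o,d=ray(c,uv); return o+d*((z-o[2])/d[:,2])[:,None]
def project(c,P):
    T=np.linalg.inv(c["cam_to_world"]); q=np.atleast_2d(P)@T[:3,:3].T+T[:3,3]
    s=q[:,:2]/q[:,2:]; s=s*(1+c["k1"]*(s**2).sum(1,keepdims=True))
    return s*[c["fx"],c["fy"]]+[c["cx"],c["cy"]]
E
python3 - <<'E'
from h import *
print(m.get_time(),m.get_position(),m.get_ee_rot(),m.get_width())
for n in("top","side","wrist"):
    c=snap(n,n+"0"); print(n,c["fx"],c["k1"],np.round(c["cam_to_world"],3).tolist())
E
```

```text
0.0 [0.25560934 0.56972076 0.22793934] [-6.57626515e-01 -3.07159676e+00  2.38899493e-03] 0.08523157679273215
top 468.41651846939885 -0.1749734872090616 [[0.006, -0.988, 0.157, 0.39], [-1.0, -0.009, -0.02, 0.167], [0.021, -0.156, -0.987, 1.237], [0.0, 0.0, 0.0, 1.0]]
side 463.9334124234793 -0.17300663609294611 [[0.968, -0.152, 0.201, 0.337], [-0.252, -0.583, 0.773, -0.784], [-0.0, -0.798, -0.602, 0.818], [0.0, 0.0, 0.0, 1.0]]
wrist 312.9286208275337 -0.019465055446667483 [[0.41, 0.869, 0.279, 0.185], [0.912, -0.39, -0.127, 0.601], [-0.002, 0.306, -0.952, 0.373], [0.0, 0.0, 0.0, 1.0]]
```

View pics/top0.png

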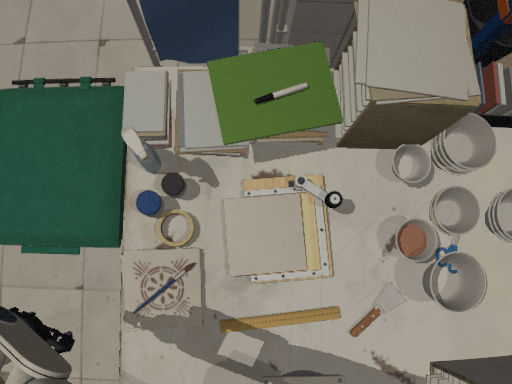

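View pics/side0.png

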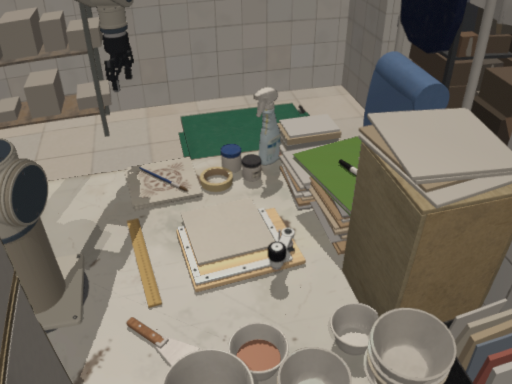

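The top view shows the jig at about cols 243–330, rows 175–283. The stop is on the right (image right is world −y), the pivot is at (300,183), the knob at (334,199) and the tile spans cols 224–305. The pots are at (173,184) and (148,203), and the tape is at (175,229). Next I'll get rough positions and take a wrist look from above the jig.

```bash
cat >> h.py <<'E'
def down(th): # tool pointing down, tool y (closing line) at world yaw th
    y=np.array([np.cos(th),np.sin(th),0]);z=np.array([0,0,-1.]);x=np.cross(y,z)
    return R.from_matrix(np.c_[x,y,z]).as_rotvec()
E
python3 - <<'E'
from h import *
c=snap("top")
for n,uv,z in(("tile",(264,234),.024),("piv",(300,183),.064),("knob",(334,199),.094),("pot1",(173,184),.062),("pot2",(148,203),.07),("tape",(175,229),.025)): print(n,np.round(onplane(c,[uv],z)[0],3))
P=onplane(c,[(264,234)],.024)[0]
for th in(0,np.pi):
    for z in(.3,.33,.36):
        print(th,z,m.solve_ik([P[0]-.03,P[1],z],down(th)))
m.move_to([P[0]-.02,P[1]-.02,.30],down(0) if abs(m.solve_ik([P[0],P[1],.3],down(0))[5])<2 else down(np.pi))
c=snap("wrist","w1"); print(np.round(c["cam_to_world"],3).tolist(),m.get_time(),m.get_joint_positions())
im=cv2.imread("pics/w1.png"); cv2.imwrite("pics/w1b.png",cv2.resize(im,(800,600),interpolation=cv2.INTER_CUBIC))
E
```

```text
tile [0.477 0.103 0.024]
piv [0.605 0.013 0.064]
knob [ 0.56  -0.068  0.094]
pot1 [0.599 0.337 0.062]
pot2 [0.549 0.398 0.07 ]
tape [0.487 0.334 0.025]
0 0.3 [ 2.00521400e-01  8.53157091e-02  1.90880285e+00 -4.44089210e-16
  1.14747410e+00  2.00521400e-01]
0 0.33 [ 2.00521400e-01  5.40844346e-02  1.87139036e+00 -4.44089210e-16
  1.21611786e+00  2.00521400e-01]
0 0.36 [ 2.00521400e-01  2.69344891e-02  1.83109215e+00 -4.44089210e-16
  1.28356601e+00  2.00521400e-01]
3.141592653589793 0.3 None
3.141592653589793 0.33 None
3.141592653589793 0.36 None
[[1.0, 0.001, -0.0, 0.458], [0.001, -0.952, -0.307, 0.161], [-0.001, 0.307, -0.952, 0.445], [0.0, 0.0, 0.0, 1.0]] 2.175 [1.55355717e-01 9.55158941e-02 1.89761519e+00 1.57031556e-04
 1.14858031e+00 1.53944682e-01]
```

View pics/w1b.png

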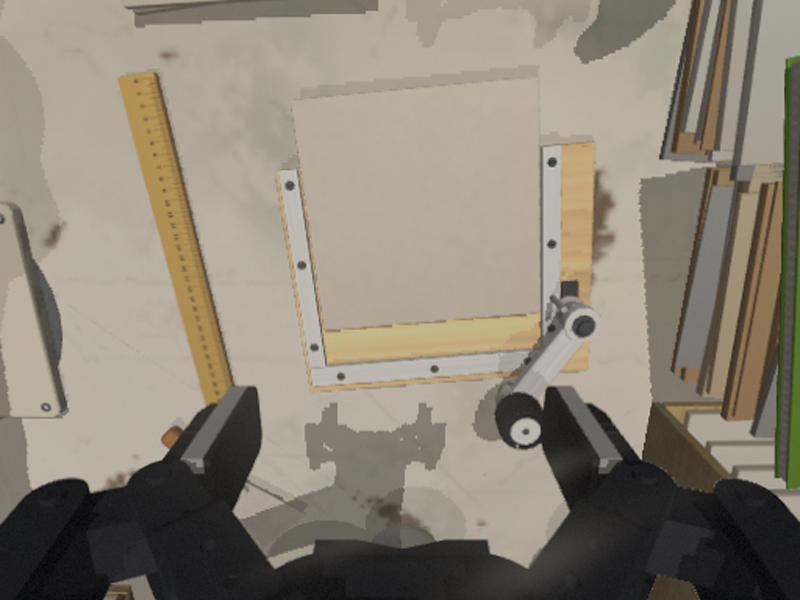

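The wrist view (800x600 scale) shows these features:
- **Tile corners:** (293,99), (538,76), (540,313) and (326,331).
- **Bed corners:** (277,172), (594,143), (588,371) and (312,390).
- **Clamp:** pivot at (583,325), knob at (524,431).

I'll fit the jig frame to them.

```bash
cat > fit.py <<'E'
from h import *
m_=None
T=np.eye(4)
import json
def fit(c):
    s=.64
    bed=onplane(c,np.array([(277,172),(594,143),(588,371),(312,390)])*s,.015)
    piv=onplane(c,np.array([(583,325)])*s,.064)
    tile=onplane(c,np.array([(293,99),(538,76),(540,313),(326,331)])*s,.024)
    knob=onplane(c,np.array([(524,431)])*s,.094)
    W=np.r_[bed,piv][:,:2]; J=np.array([(-124,83),(150,83),(150,-131),(-124,-131),(128,-65)])/1e3
    r,_=R.align_vectors(np.c_[W-W.mean(0),0*W[:,:1]],np.c_[J-J.mean(0),0*J[:,:1]])
    yaw=r.as_rotvec()[2]; Q=r.as_matrix()[:2,:2]; o=W.mean(0)-Q@J.mean(0)
    print("yaw",yaw,"o",o,"res mm",np.round((W-(J@Q.T+o))*1e3,1).tolist())
    print("tile in jig",np.round((tile[:,:2]-o)@Q*1e3,1).tolist(),"knob",((knob[:,:2]-o)@Q)*1e3)
    k=((knob[:,:2]-o)@Q)[0]-[.128,-.065]; print("arm ang",np.arctan2(-k[1],-k[0]),"len",np.hypot(*k))
    return yaw,o
c=snap("wrist"); yaw,o=fit(c)
for n in("top","side"):
    c=snap(n); a=np.array([(-124,83,15),(150,83,15),(150,-131,15),(-124,-131,15),(128,-65,64)])/1e3
    Q=R.from_rotvec([0,0,yaw]).as_matrix(); P=a@Q.T+[*o,0]
    print(n,np.round(project(c,P)).tolist())
    im=cv2.cvtColor(c["image"],cv2.COLOR_RGB2BGR); 
    for u,v in project(c,P): cv2.circle(im,(round(u),round(v)),1,(0,0,255),-1)
    u,v=project(c,Q@[0,0,0]+[*o,.0])[0].astype(int); crop=im[v-75:v+75,u-100:u+100]
    cv2.imwrite(f"pics/chk_{n}.png",cv2.resize(crop,None,fx=4,fy=4))
E
python3 fit.py
```

```text
yaw 0.0881530485890613 o [0.47949962 0.06407011] res mm [[2.7, -2.0], [-1.6, -1.8], [-0.5, -0.9], [2.4, 2.3], [-3.0, 2.4]]
tile in jig [[-97.2, 136.6], [98.9, 136.6], [100.1, -64.0], [-97.4, -64.5]] knob [[  68.14968072 -140.18210259]]
arm ang 0.8984554866783239 len 0.09609583376515689
top [[251.0, 284.0], [242.0, 179.0], [322.0, 173.0], [333.0, 276.0], [301.0, 180.0]]
side [[176.0, 229.0], [275.0, 207.0], [307.0, 260.0], [195.0, 289.0], [289.0, 229.0]]
```

```bash
cat >> h.py <<'E'
yaw=.0881; O=np.array([.4795,.0641,0]); Q=R.from_rotvec([0,0,yaw]).as_matrix()
def J(x,y,z): return Q@np.array([x,y,z])+O
def inj(p): return Q.T@(np.array(p)-O)
E
python3 - <<'E'
from h import *
m.command_gripper(0.0,30)
o=down(yaw)
m.move_to(J(.001,.168,.12),o)
m.servo_line(J(.001,.168,.032),o,rate=.1)
f0=Q.T@np.array(m.get_contact_force()); print("free",f0,m.get_width(),m.get_time(),inj(m.get_position()))
y=.168; n=0; log=[]
contact=None
while y>.095:
    if contact is None: step=.0015
    elif contact-y<.022: step=.003
    else: step=.0005
    y-=step; m.servo_line(J(.001,y,.032),o,rate=.03)
    f=(Q.T@np.array(m.get_contact_force())-f0); log.append((round(y*1e3,1),round(f[1],1),round(inj(m.get_position())[1]*1e3,1)))
    if contact is None and f[1]>1.2: contact=y
    if f[1]>9: break
print(log,contact,m.get_time(),f)
E
```

```text
free [ 0.26335903 -0.3613223   0.13301617] 0.0004103169856050925 5.05 [0.00145598 0.1681022  0.03249686]
[(166.5, np.float64(-0.3), np.float64(166.5)), (165.0, np.float64(1.3), np.float64(164.9)), (162.0, np.float64(1.1), np.float64(161.8)), (159.0, np.float64(0.3), np.float64(158.8)), (156.0, np.float64(0.5), np.float64(155.8)), (153.0, np.float64(0.7), np.float64(152.8)), (150.0, np.float64(0.9), np.float64(149.8)), (147.0, np.float64(0.5), np.float64(146.8)), (144.0, np.float64(0.4), np.float64(143.8)), (141.0, np.float64(0.2), np.float64(140.8)), (140.5, np.float64(0.0), np.float64(140.5)), (140.0, np.float64(0.0), np.float64(140.0)), (139.5, np.float64(1.3), np.float64(139.5)), (139.0, np.float64(0.5), np.float64(139.0)), (138.5, np.float64(-0.1), np.float64(138.5)), (138.0, np.float64(0.8), np.float64(138.0)), (137.5, np.float64(0.3), np.float64(137.5)), (137.0, np.float64(1.3), np.float64(136.9)), (136.5, np.float64(0.1), np.float64(136.5)), (136.0, np.float64(-0.0), np.float64(136.0)), (135.5, np.float64(0.7), np.float64(135.5)), (135.0, np.float64(0.6), np.float64(135.0)), (
[... 2957 characters left out ...]
p.float64(-0.4), np.float64(101.9)), (101.5, np.float64(-0.1), np.float64(101.5)), (101.0, np.float64(-0.1), np.float64(101.0)), (100.5, np.float64(0.7), np.float64(100.5)), (100.0, np.float64(0.3), np.float64(100.0)), (99.5, np.float64(0.1), np.float64(99.5)), (99.0, np.float64(0.3), np.float64(99.0)), (98.5, np.float64(-0.5), np.float64(98.5)), (98.0, np.float64(0.3), np.float64(98.0)), (97.5, np.float64(0.1), np.float64(97.5)), (97.0, np.float64(0.8), np.float64(97.0)), (96.5, np.float64(0.5), np.float64(96.5)), (96.0, np.float64(-0.6), np.float64(96.0)), (95.5, np.float64(0.5), np.float64(95.5)), (95.0, np.float64(0.7), np.float64(94.9))] 0.165 30.55 [ 0.19408987  0.71161368 -0.51284714]
```

```bash
python3 - <<'E'
from h import *
c=snap("side"); im=cv2.cvtColor(c["image"],cv2.COLOR_RGB2BGR)
cv2.imwrite("pics/s2.png",cv2.resize(im[120:300,110:350],(800,600),interpolation=cv2.INTER_CUBIC))
print(m.get_time(),m.get_contact_force(),m.get_position(),m.get_ee_rot())
E
```

```text
30.6 [ 0.0686722   0.28248    -0.42884954] [0.4721423  0.15879289 0.03200458] [-2.12154685e+00 -2.31701555e+00 -1.09593829e-08]
```

View pics/s2.png

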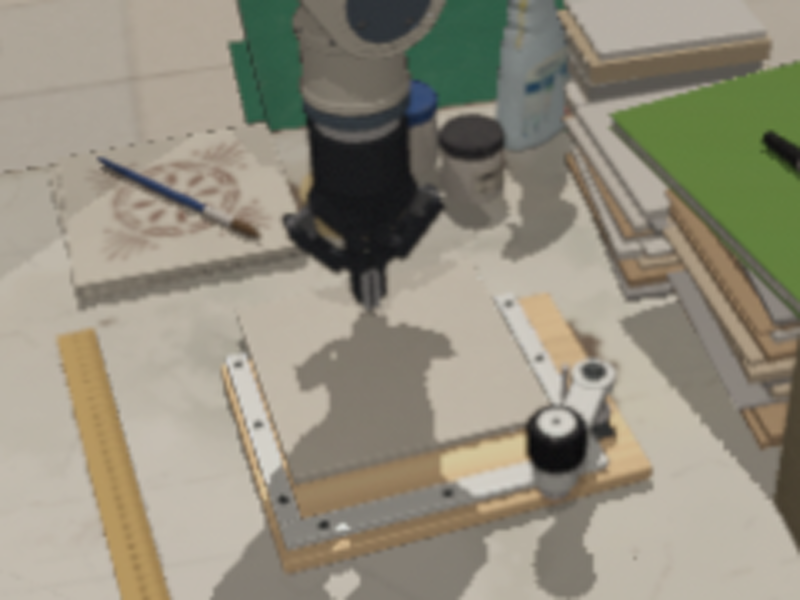

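The side view shows the tile still unmoved, with its far edge running (240,315) to (490,265). The closed fingertips appear at about (370,305). I'll check how that compares with the reported TCP.

```bash
python3 - <<'E'
from h import *
c=snap("side"); p=np.array(m.get_position())
for dz in(-.022,0,.022,.04,.06): print(dz,((project(c,p+[0,0,dz])[0]-[110,120])*10/3).round(0))
e=[J(x,y,.024) for x,y in((-.101,.137),(.101,.137),(.101,-.065),(-.101,-.065))]
print(((project(c,e)-[110,120])*10/3).round(0))
print(onplane(c,[np.array((370,305))*.3+[110,120]],.03), onplane(c,[np.array((370,305))*.3+[110,120]],.01))
w=snap("wrist","w3"); print(m.get_time())
E
```

```text
-0.022 [371. 325.]
0 [369. 304.]
0.022 [368. 282.]
0.04 [367. 264.]
0.06 [365. 244.]
[[234. 307.]
 [472. 255.]
 [559. 413.]
 [293. 479.]]
[[0.47267732 0.15964846 0.03      ]] [[0.47612174 0.18358462 0.01      ]]
30.7
```

View pics/w3.png

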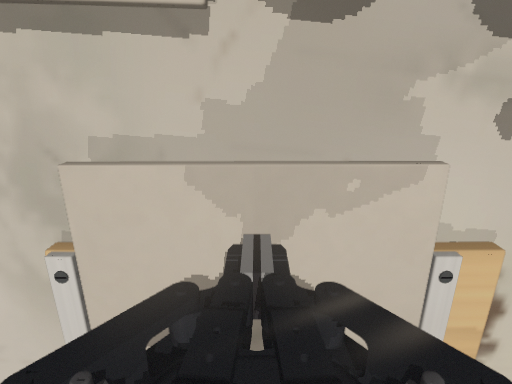

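The wrist view confirms it: the fingertips (257,235) hover above the tile, whose edge is at row 162. So the tips are not as far ahead of the TCP as I assumed. I'll measure them from this view and from the side view.

```bash
python3 - <<'E'
from h import *
w=snap("wrist"); p=np.array(m.get_position()); Rm=R.from_rotvec(m.get_ee_rot()).as_matrix()
o,d=ray(w,[(257,235),(257,262)]); o=Rm.T@(o-p); d=d@Rm
print("cam in tool",o)
for xo in(-.011,0,.011):
    t=(xo-o[0])/d[:,0]; print(xo,(o+d*t[:,None]).round(4).tolist())
g=cv2.cvtColor(w["image"],cv2.COLOR_RGB2GRAY)[225:245:1,245:270:3]; print(g[::2])
print(onplane(w,[(75,163),(445,163)],.024)@Q- (Q.T@O))
E
```

```text
cam in tool [ 0.07750202  0.00073008 -0.14474796]
-0.011 [[-0.011, 0.0009, 0.0352], [-0.011, 0.0009, 0.0028]]
0 [[0.0, 0.0009, 0.0129], [0.0, 0.0009, -0.0156]]
0.011 [[0.011, 0.0009, -0.0095], [0.011, 0.0009, -0.0339]]
[[161 162 163 161 159 160 161 161 160]
 [161 161 163 161 160 161 161 161 161]
 [161 162 161 161 161 161 160 160 160]
 [162 162 162 160 160 161 162 162 160]
 [154 154 153 149 149 153 152 151 152]
 [112 112 113  56  55  94 110 113 113]
 [112 110 112  57  55  95 110 111 112]
 [111 113 110  54  54  80 112 111 111]
 [112 110 111  53  54  80 112 109 112]
 [111 110 111  54  54  80 111 113 111]]
[[-0.08958906  0.13717524  0.024     ]
 [ 0.09643785  0.13712991  0.024     ]]
```

```bash
python3 - <<'E'
from h import *
o=down(yaw)
m.servo_line(J(.001,.165,.032),o,rate=.1)
w=snap("wrist"); g=cv2.cvtColor(w["image"],cv2.COLOR_RGB2GRAY); print("row profile",g[180:260:4,250])
s=snap("side"); im=cv2.cvtColor(s["image"],cv2.COLOR_RGB2BGR)
z=.032; f0=np.array(m.get_contact_force())
while z>.006:
    z-=.002; m.servo_line(J(.001,.165,z),o,rate=.03); f=np.array(m.get_contact_force())-f0
    if f[2]>4: break
print("z",z,m.get_position(),f,m.get_time())
w2=snap("wrist"); A=cv2.resize(im[150:240,170:270],(400,360),interpolation=cv2.INTER_CUBIC)
B=cv2.cvtColor(w2["image"],cv2.COLOR_RGB2BGR)[100:340,130:390]; cv2.imwrite("pics/cmp.png",np.hstack([A,cv2.resize(B,(390,360))]))
E
```

```text
row profile [171 186 187 187 188 188 189 188 188 189 189 188 188 189 121 121 119 120
 119 119]
z 0.005999999999999986 [0.46591397 0.22851358 0.00586419] [-1.87744579  0.28247356 -0.81145684] 34.95
```

View pics/cmp.png

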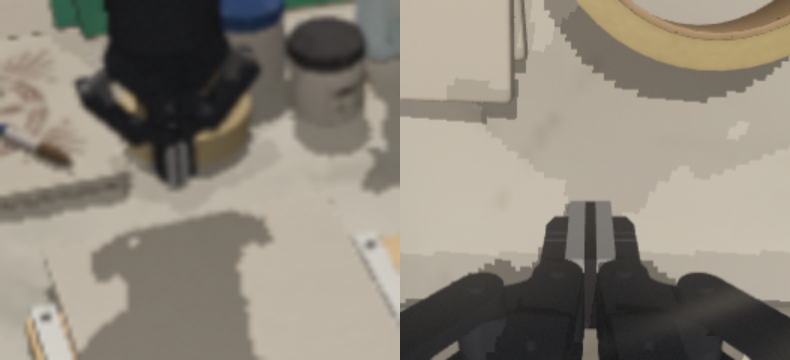

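The fingertips are still clear of the bench at TCP z = 6 mm. Both views put the shut tips about 9 mm *behind* the reported TCP (pad half-width 11 mm), not 22 mm ahead. I'll go lower, watching the force, and push again.

```bash
python3 - <<'E'
from h import *
o=down(yaw); F=lambda: Q.T@np.mean([m.get_contact_force() for _ in range(3)],0)
z=.006
f0=F()
for z in(.003,0.,-.002):
    m.servo_line(J(.001,.165,z),o,rate=.03)
    if (F()-f0)[2]>4: z+=.002; m.servo_line(J(.001,.165,z),o,rate=.03); break
print("z",z,F()-f0)
f0=F(); log=[]
m.servo_line(J(.001,.151,z),o,rate=.05)
m.servo_line(J(.001,.140,z),o,rate=.04)
f=F()-f0; print("at .140",f.round(1),m.get_time())
if 1.2<f[1]<12:
    m.servo_line(J(.001,.1225,z),o,rate=.04); y=.1225
    while y>.1:
        f=F()-f0; log.append((round(y*1e3,1),round(float(f[1]),1)))
        if f[1]>9.5: break
        y-=.0006; m.servo_line(J(.001,y,z),o,rate=.03)
print(log,f,m.get_time())
E
```

```text
z -0.002 [ 0.00074379  0.3275812  -0.21015298]
at .140 [-0.3 -0.2  0.4] 36.6083
[] [-0.30758113 -0.18902211  0.35511184] 36.6083
```

```bash
python3 - <<'E'
from h import *
s=snap("side"); w=snap("wrist"); print(m.get_position(),m.get_width(),m.get_contact_force(),m.get_grip_force(),np.round(m.get_tau(),2))
im=cv2.cvtColor(s["image"],cv2.COLOR_RGB2BGR)
A=cv2.resize(im[160:240,170:270],(500,400),interpolation=cv2.INTER_CUBIC)
B=cv2.resize(cv2.cvtColor(w["image"],cv2.COLOR_RGB2BGR)[140:300,200:320],(300,400))
cv2.imwrite("pics/cmp2.png",np.hstack([A,B]))
p=np.array(m.get_position()); print([((project(s,p+[0,0,d])[0]-[170,160])*5).round(0).tolist() for d in(-.02,0,.01,.02,.03)])
E
```

```text
[ 0.46801711  0.20342207 -0.00204411] -0.0002365705470522918 [-1.27566081 -0.39422367 -0.08996461] 0.0 [ -0.08 -52.67 -12.27  -0.     0.    -0.  ]
[[237.0, 282.0], [235.0, 254.0], [234.0, 240.0], [233.0, 226.0], [232.0, 212.0]]
```

View pics/cmp2.png

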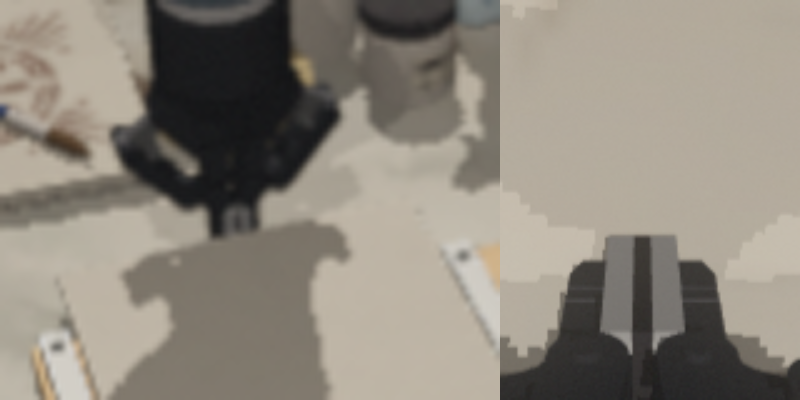

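Now the fingers are beyond the tile's edge and below it. The edge hides them at (235,238), so contact just hasn't happened yet. I'll push on with contact detection.

```bash
python3 - <<'E'
from h import *
o=down(yaw); F=lambda: Q.T@np.mean([m.get_contact_force() for _ in range(3)],0)
z=-.002; f0=np.array([0,.1,0]); y=.140; log=[]; hits=0
while y>.112 and hits<2:
    y-=.002; m.servo_line(J(.001,y,z),o,rate=.04); f=F()-f0
    log.append((round(y*1e3,1),round(float(f[1]),1))); hits=hits+1 if f[1]>1.5 else 0
    if f[1]>12: break
print(log,m.get_time())
if hits==2:
    yc=y+.003; y=yc-.029; m.servo_line(J(.001,y,z),o,rate=.05); log=[]
    while y>yc-.046:
        f=F()-f0; log.append((round(y*1e3,1),round(float(f[1]),1)))
        if f[1]>9.5: break
        y-=.0006; m.servo_line(J(.001,y,z),o,rate=.03)
print(log,f.round(1),m.get_time())
E
```

```text
[(138.0, 0.3), (136.0, 1.6), (134.0, 1.2), (132.0, 1.2), (130.0, 2.0), (128.0, 0.1), (126.0, 1.3), (124.0, 0.9), (122.0, 0.1), (120.0, 1.0), (118.0, 1.5), (116.0, 1.2), (114.0, 1.4), (112.0, 5.5)] 40.2083
[(138.0, 0.3), (136.0, 1.6), (134.0, 1.2), (132.0, 1.2), (130.0, 2.0), (128.0, 0.1), (126.0, 1.3), (124.0, 0.9), (122.0, 0.1), (120.0, 1.0), (118.0, 1.5), (116.0, 1.2), (114.0, 1.4), (112.0, 5.5)] [-2.2  5.5 -0.3] 40.2083
```

```bash
python3 - <<'E'
from h import *
s=snap("side"); t=snap("top")
for c,n in((s,"side"),(t,"top")):
    for x in(-.07,-.04,.0):
        P=[J(x,y,.018) for y in np.arange(-.115,-.03,.005)]
        uv=project(c,P).round().astype(int); print(n,x,[(int(c["image"][v,u,0])-int(c["image"][v,u,2])) for u,v in uv])
im=cv2.cvtColor(s["image"],cv2.COLOR_RGB2BGR); cv2.imwrite("pics/s5.png",cv2.resize(im[160:310,150:350],(800,600),interpolation=cv2.INTER_CUBIC)); print(m.get_time())
E
```

```text
side -0.07 [9, 10, 9, 9, 19, 24, 24, 23, 21, 20, 20, 19, 20, 20, 20, 20, 20]
side -0.04 [10, 10, 9, 9, 18, 20, 20, 20, 19, 20, 19, 20, 20, 19, 19, 20, 19]
side 0.0 [9, 6, 4, 12, 16, 19, 20, 19, 19, 20, 19, 19, 19, 19, 19, 19, 19]
top -0.07 [5, 7, 7, 21, 20, 19, 18, 17, 15, 15, 19, 17, 17, 18, 11, 11, 13]
top -0.04 [8, 6, 7, 16, 17, 19, 16, 17, 16, 18, 18, 18, 18, 15, 18, 16, 16]
top 0.0 [2, 1, 5, 8, 18, 15, 15, 15, 15, 16, 16, 17, 16, 15, 14, 14, 16]
40.3083
```

View pics/s5.png

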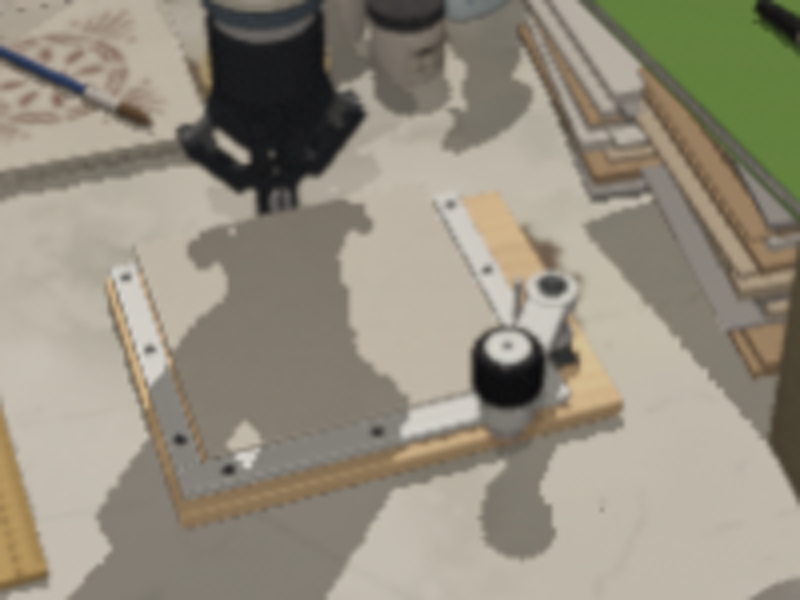

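The side picture shows no wood strip left between the tile and the stop, so the tile is at or very near home. I'll finish with fine steps, then retract and go over the knob for a close look.

```bash
python3 - <<'E'
from h import *
o=down(yaw); F=lambda: Q.T@np.mean([m.get_contact_force() for _ in range(3)],0)
z=-.002; y=.112; log=[]
while y>.106:
    y-=.0004; m.servo_line(J(.001,y,z),o,rate=.02); f=F()
    log.append((round(y*1e3,1),round(float(f[1]),1)))
    if f[1]>10.5: break
m.hold(.1); print(log,F().round(1))
m.servo_line(J(.001,.125,z),o,rate=.1)
m.servo_line(J(.001,.135,.10),o,rate=.25)
# above knob; grip yaw so joint 6 has room to turn clockwise
K=J(.128-.0955*np.cos(.9),-.065-.0955*np.sin(.9),0)
print("knob est",K,m.get_time())
for th in np.arange(-2.5,2.6,.5):
    q=m.solve_ik([K[0],K[1],.2],down(th)); print(round(th,2),None if q is None else np.round(q,2))
E
```

```text
[(111.6, 9.4), (111.2, 11.0)] [-2.5 10.4  0.4]
knob est [ 0.56017119 -0.06912647  0.        ] 41.7583
-2.5 [-0.14  0.37  1.79 -0.    0.98  2.36]
-2.0 [-0.14  0.37  1.79 -0.    0.98  1.86]
-1.5 [-0.14  0.37  1.79 -0.    0.98  1.36]
-1.0 [-0.14  0.37  1.79 -0.    0.98  0.86]
-0.5 [-0.14  0.37  1.79  0.    0.98  0.36]
0.0 [-0.14  0.37  1.79 -0.    0.98 -0.14]
0.5 [-0.14  0.37  1.79  0.    0.98 -0.64]
1.0 [-0.14  0.37  1.79 -0.    0.98 -1.14]
1.5 [-0.14  0.37  1.79  0.    0.98 -1.64]
2.0 [-0.14  0.37  1.79 -0.    0.98 -2.14]
2.5 None
```

```bash
python3 - <<'E'
from h import *
K=np.array([.5602,-.0691]); th=2.3
m.move_to([.49,.12,.18],down(.8))
m.move_to([K[0],K[1],.165],down(th))
m.command_gripper(.058,30)
w=snap("wrist","w6"); im=cv2.imread("pics/w6.png")
p=np.array(m.get_position()); print(p,m.get_width(),m.get_time(),m.get_joint_positions()[5])
print("pred knob px",project(w,[[*K,.094]]), "pivot",project(w,[J(.128,-.065,.064)]))
cv2.imwrite("pics/w6b.png",cv2.resize(im[60:360,56:456],(800,600),interpolation=cv2.INTER_CUBIC))
E
```

```text
[ 0.56022674 -0.06909822  0.1650544 ] 0.05804401085888944 44.8667 -2.4437769286954105
pred knob px [[258.22909672 201.20896373]] pivot [[284.57186607 284.58587534]]
```

View pics/w6b.png

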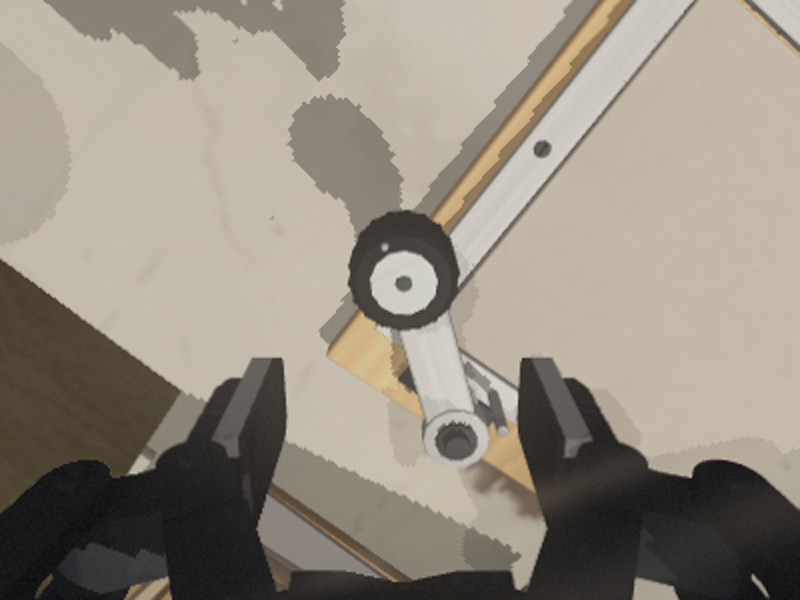

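The knob's centre bolt is at (404,283) in the crop, which is px (258,201.5) and exactly as predicted. The pivot is at (456,440), the pip at (385,247) and the open tips at row 239. I'll grip the knob and swing the arm along its arc.

```bash
python3 - <<'E'
from h import *
import json
K=np.array([.5602,-.0691]); th=2.3
w=snap("wrist"); pm=onplane(w,[(284,280)],.064)[0][:2]; pp=J(.128,-.065,0)[:2]
P=(pm+pp)/2; v=K-P; d=np.hypot(*v); P=K-v/d*.095
a=np.arctan2(-v[1],-v[0])-yaw; print("piv",pm,pp,P,d,"arm",a)
m.servo_line([*K,.09],down(th),rate=.15); print(np.round(m.get_contact_force(),1))
m.servo_line([*K,.0545],down(th),rate=.08); print(np.round(m.get_contact_force(),1))
m.command_gripper(.03,40); m.hold(.1)
f0=np.array(m.get_contact_force()); print("grip",m.get_width(),m.get_grip_force(),f0.round(1),np.round(m.get_torque(),2),m.get_time())
p=np.array(m.get_position())[:2]
if m.get_width()>.035:
    log=[]; b=a; n=0; pk=[]
    while b>-.1:
        b-= .12 if b>.14 else .025
        u=np.array([np.cos(b+yaw),np.sin(b+yaw)]); 
        m.servo_line([*(P-.095*u),.0545],down(th+b-a),rate=.06)
        f=np.array(m.get_contact_force())[:2]; t=np.array([-u[1],u[0]])
        ft=-f@t; fr=f@u   # tangential resistance, radial
        log.append((round(b,3),round(float(ft),1),round(float(fr),1)))
        if abs(ft)>14 or np.hypot(*f)>35: break
    print(log,np.round(m.get_torque(),2),m.get_time())
    json.dump(dict(P=P.tolist(),b=b,th=th+b-a),open("st.json","w"))
E
```

```text
piv [0.60951404 0.00687464] [0.61272267 0.01061431] [0.61220303 0.01040273] 0.09301850142752532 arm 0.9034416801459507
[ 0.7 -0.  -0.3]
[ 0.   0.3 -0.1]
grip 0.04099389398967878 40.271151065826416 [-1.4  0.6  2.3] [ 0.08  0.07 -0.04] 46.5417
[(np.float64(0.783), -1.2, -0.5), (np.float64(0.663), -0.4, -2.1), (np.float64(0.543), -0.2, -2.3), (np.float64(0.423), -1.3, -1.2), (np.float64(0.303), -1.7, -2.6), (np.float64(0.183), -1.4, -2.8), (np.float64(0.063), -1.0, -2.8), (np.float64(0.038), 0.4, -3.6), (np.float64(0.013), 1.7, -3.6), (np.float64(-0.012), 2.1, -3.8), (np.float64(-0.037), 16.7, -4.0)] [-2.8   0.55  0.09] 49.9333
```

The arm met its pin (resistance jumped from 2 to 17 N). Now I'll ease off a little and turn clockwise with joint 6, watching the moment.

```bash
cat > turn.py <<'E'
from h import *
import json
s=json.load(open("st.json")); b=-.028; P=np.array(s["P"]); u=np.array([np.cos(b+yaw),np.sin(b+yaw)])
m.servo_line([*(P-.095*u),.0545],down(s["th"]),rate=.06)
q=np.array(m.get_joint_positions()); q0=q[5]
T=lambda: float(np.mean([m.get_torque()[2] for _ in range(4)]))
log=[(0,round(T(),3))]; mx=0; base=None; done=False; t0=m.get_time()
while q[5]<2.48 and m.get_time()<66.5:
    vals=[x[1] for x in log[1:]]
    if base is None and len(vals)>=3: base=float(np.median(vals))
    fine= base is not None and max(vals[-2:])>base+.025
    q[5]=min(q[5]+(.05 if fine or mx>.16 else .1),2.5); m.set_joints(q); t=T()
    log.append((round(q[5]-q0,2),round(t,3))); mx=max(mx,t)
    if base is not None and mx>max(.15,base+.035) and t<.08 and t<.5*mx:
        m.hold(.03); t=T(); log.append(("chk",round(t,3)))
        if t<.09:
            q[5]+=.12; m.set_joints(q); log.append((round(q[5]-q0,2),round(T(),3))); done=True; break
print(done,log,base,mx,"time",t0,m.get_time(),"q6",q[5],np.round(m.get_contact_force(),1),m.get_width())
E
python3 turn.py
```

```text
True [(0, 0.087), (np.float64(0.1), 0.132), (np.float64(0.2), 0.097), (np.float64(0.3), 0.125), (np.float64(0.4), 0.094), (np.float64(0.5), 0.184), (np.float64(0.55), 0.138), (np.float64(0.6), 0.204), (np.float64(0.65), 0.141), (np.float64(0.7), 0.204), (np.float64(0.75), 0.168), (np.float64(0.8), 0.156), (np.float64(0.85), 0.114), (np.float64(0.9), -0.063), ('chk', 0.003), (np.float64(1.02), -0.123)] 0.125 0.20423493790641933 time 50.1833 53.7167 q6 -0.3561832701816287 [-1.2 -3.   6.8] 0.040906540000558704
```

```bash
python3 - <<'E'
from h import *
q=np.array(m.get_joint_positions()); q[5]+=.08; m.set_joints(q); print([round(m.get_torque()[2],3) for _ in range(3)])
m.command_gripper(.066); p=np.array(m.get_position()); print(np.round(m.get_contact_force(),1))
m.servo_line([p[0],p[1],.17],None,rate=.12)
w=snap("wrist","w7"); print(m.get_time(),project(w,[[*p[:2],.094]]),np.round(m.get_contact_force(),1))
im=cv2.imread("pics/w7.png"); cv2.imwrite("pics/w7b.png",cv2.resize(im[40:340,56:456],(800,600),interpolation=cv2.INTER_CUBIC))
E
```

```text
[np.float64(-0.015), np.float64(-0.015), np.float64(-0.015)]
[-0.2  0.3 -0.4]
55.4917 [[256.97492779 197.61371229]] [ 0.6 -0.5 -0.4]
```

View pics/w7b.png

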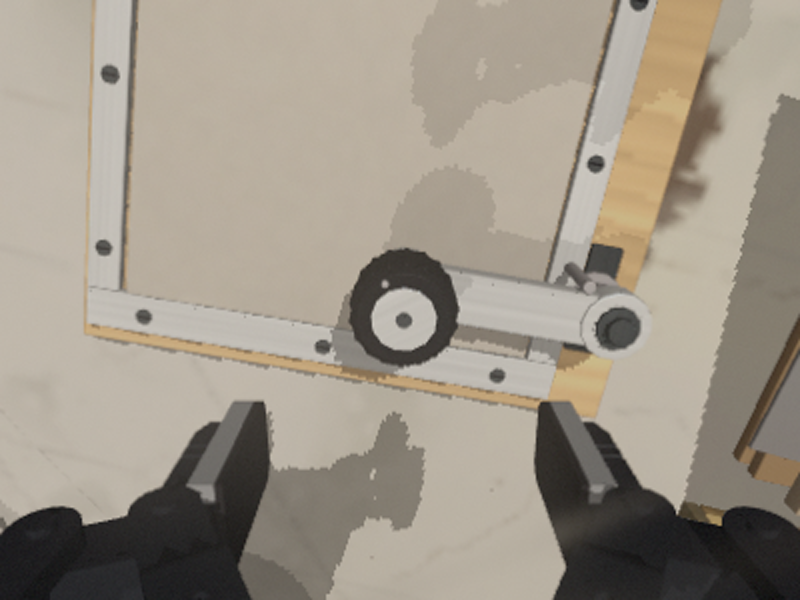

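The picture shows the arm lying parallel to the end stop, against its pin at (580,275). The tile is flush with the stop, and the fingers are clear of the knob at (404,320). The moment climbed to about 0.20 N m, broke down, and settled near zero, which is one click.

```bash
python3 - <<'E'
from h import *
p=m.get_position(); m.servo_line([p[0],p[1],.22],None,rate=.15); print(m.sign_off(),m.get_time())
E
```

```text
the job is handed in; nothing more can be done
the job is handed in; nothing more can be done
```

I handed the job in at about 56 s: the tile is home, the arm is at its pin, and the knob turned to one click and was let go. I judged the click by torque alone, and the pots and tape weren't checked at the end.

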